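# Find the empty spares compartment by pressing its hatch

## Robot

A 6-joint arm with a two-finger parallel gripper is mounted at the origin on the work surface. World frame = base frame: x ahead of the robot, y to its left, z up, the work surface at z = 0. Lengths are in mm, angles in rad, forces in N, time in s.
With the tool pointing down it reaches from about 350 to 875 mm from the base axis. Payload 4.2 kg.
Tool frame: the origin (TCP) lies midway between the tips of the shut fingers; the grasp point (between the pads) lies 19 mm behind it; y points along the fingers, x is the direction in which the jaws open and shut, and the axes are right-handed (so a half turn about y gives the same grasp; the last joint's range is limited). The gripper opens to 85 mm and grips with 20 to 120 N. Pads are 22 mm wide; open, the fingers measure 114 mm over their backs; the gripper's body (76 mm by 85 mm) begins 54 mm behind the grasp point. The pads swing forward as they close: fully open they stand 13 mm farther back than shut.
Start: joints at [1.363, 0.385, 0.008, 0, -1.194, -0.259], TCP at [281.236, 558.127, 231.312] pointing down, gripper open.
Joint ranges: [-3.14, 3.14], [-1.21, 2.06], [-1.07, 1.41], [-3.16, 2.05], [-2.99, -0.16], [-3.1, 3.1]. Speed limits (rad/s): [2.79, 2.79, 3.14, 3.14, 3.14, 3.14].

## Interface

Orientations are given as a unit quaternion [x, y, z, w].
In Python, from bench import read_state, get_image, job_done gives the robot as it stands.
- The arm moves only by the tool play_rows, never from a script. Its argument "series" is a list of rows, each a list of 7 numbers: the shift along the tool's x, y, z in m, then the turn, a rotation vector about the tool's x, y, z in rad, then the finger opening in m, from 0 to 0.0854. In form: [[x, y, z, wx, wy, wz, claw], ...]. A call has 1 to 10 rows; each row shifts and turns the pose as measured when the row begins, along the tool's axes as they then stand; what a row does not reach is not made up. A row lasts 1/10 s, in which the tool goes at most 50 mm and 8.59 degrees, less where a joint would pass 70% of its speed; a pose out of reach is approached as far as the arm can. A call with a gripper value outside its range is refused whole. The fingers move at their own pace and stop on an object; the grip force is fixed at half the most. Time passes only in rows, so rows that do not move let the fingers close. It gives the time, the measured TCP pose, the force and the opening at its end, in the units of the state.
- read_state(): the state, without advancing time (a new reading comes with each control period).
- get_image(name): name is "side" or "top" or "wrist"; returns a dict with "color" (480x640x3 uint8, red, green, blue), "intrinsics" (3x3 intrinsics, pixels), "origin" and "orientation" of the camera in the world. Camera axes: x right, y down, z forward; pixel columns grow to the right and rows downward; lengths in mm; the calibration is good to about 2 mm. A picture is of the moment at which its call begins. There is no depth.
- job_done(): hands the job in, once; it reports no verdict.
The state is a dict: "clock": time; "joints": joint angles; "joint_vel": joint speeds; "joint_efforts": joint torques, N m; "position": TCP position; "ee_rot": TCP orientation; "contact_force": force on the tool from outside, world axes, zero at the start; "wrist_torque": the same for the moment, N m; "gripper_width": finger opening in mm.
Only numpy, scipy, OpenCV 4.12 (cv2) and the standard library are available. Lean on these libraries where they do the work, as an engineer would, in place of code of your own. Each camera call takes 0.05 s, during which the arm holds its last target. There are 200 camera calls.

## Task

Three of the four tilting hatches on the blue spares chest sit on packed compartments and will not move; press down on their black pads in turn with closed fingertips to find the one hatch that rocks, then push its pad end down all the way to the stop so that the hatch stands open for restocking. Move away and leave it standing open, with the other hatches closed; pick nothing up and leave the spray can, spanner, pedal and tin where they are.

Things in the scene. Friction and masses are not known exactly. Their poses are not given: they have to be found in the camera images.
- chest: Blue spares chest fixed to the bench, deck 90 mm above it. Origin: bench level, under the centre of the 2 x 2 grid of flush hatches (226 x 224 mm). x runs from near to far, y to the left, at yaw 0 as the robot's. Behind the grid a plain ledge at deck height (x 136 to 205 mm). Three compartments are packed to the hatch, one (a different one each time) is empty; from outside they look the same.
- hatch1_pad (a point): Centre of the top face of the black rubber pad (26 x 70 mm, 2 mm proud) on the near left hatch (chest axes), an aluminium panel 98 (x) x 100 (y) x 6 mm. It turns about a pivot along chest y, 47 mm from this point towards chest +x and 8 mm below it; the pad end (65 mm long) goes down into the chest, the other end (33 mm) comes up. The point moves with the hatch.
- hatch1 (a joint): Tilt of the near left hatch, rad: 0 closed and flush, grows as its pad end goes down, stop at 0.75 (pad centre then some 34 mm lower). Over the empty compartment it moves at 3 to 5 N on the pad and stays by friction where it is left; over a packed one it gives less than 0.08.
- hatch2_pad (a point): Centre of the top face of the black rubber pad (26 x 70 mm, 2 mm proud) on the near right hatch (chest axes), an aluminium panel 98 (x) x 100 (y) x 6 mm. It turns about a pivot along chest y, 47 mm from this point towards chest +x and 8 mm below it; the pad end (65 mm long) goes down into the chest, the other end (33 mm) comes up. The point moves with the hatch.
- hatch2 (a joint): Tilt of the near right hatch, rad: 0 closed and flush, grows as its pad end goes down, stop at 0.75 (pad centre then some 34 mm lower). Over the empty compartment it moves at 3 to 5 N on the pad and stays by friction where it is left; over a packed one it gives less than 0.08.
- hatch3_pad (a point): Centre of the top face of the black rubber pad (26 x 70 mm, 2 mm proud) on the far left hatch (chest axes), an aluminium panel 98 (x) x 100 (y) x 6 mm. It turns about a pivot along chest y, 47 mm from this point towards chest +x and 8 mm below it; the pad end (65 mm long) goes down into the chest, the other end (33 mm) comes up. The point moves with the hatch.
- hatch3 (a joint): Tilt of the far left hatch, rad: 0 closed and flush, grows as its pad end goes down, stop at 0.75 (pad centre then some 34 mm lower). Over the empty compartment it moves at 3 to 5 N on the pad and stays by friction where it is left; over a packed one it gives less than 0.08.
- hatch4_pad (a point): Centre of the top face of the black rubber pad (26 x 70 mm, 2 mm proud) on the far right hatch (chest axes), an aluminium panel 98 (x) x 100 (y) x 6 mm. It turns about a pivot along chest y, 47 mm from this point towards chest +x and 8 mm below it; the pad end (65 mm long) goes down into the chest, the other end (33 mm) comes up. The point moves with the hatch.
- hatch4 (a joint): Tilt of the far right hatch, rad: 0 closed and flush, grows as its pad end goes down, stop at 0.75 (pad centre then some 34 mm lower). Over the empty compartment it moves at 3 to 5 N on the pad and stays by friction where it is left; over a packed one it gives less than 0.08.
- spray_mid (a point): Black and yellow spray can with a pale top standing on the bench to the left of the chest, 60 mm across, 170 mm tall; the point is half-way up its axis. Not part of the job.
- spanner: Steel spanner 160 mm long lying on the bench to the left of the chest, x along its length; origin on its underside. Not part of the job.
- pedal: Black bicycle pedal, 90 x 78 x 24 mm with a steel spindle, lying on the bench to the right of the chest; origin in the middle of its underside. Not part of the job.
- tin: Green patch tin 42 x 68 x 20 mm lying on the ledge of the chest behind the hatches; origin in the middle of its underside. Not part of the job.
Things that resemble listed ones, but are neither listed nor needed, are in the scene too. Of the things shaped like the tin, the green one is meant.

How it is judged (in metres and radians):
On the way:
1. the loose hatch has been pressed and rocks (value of joint any of hatch1, hatch2, hatch3, hatch4 above 0.12 rad), for 0.05 s.
At the end, for the whole second after the job is handed in: exactly one hatch stands tilted by more than 0.6 rad (stop at 0.75), the other three are below 0.1 rad, and the bystanders are at rest within 30 mm of their places (((value of joint hatch1 above 0.6 rad and value of joint each of hatch2, hatch3, hatch4 below 0.1 rad) or (value of joint hatch2 above 0.6 rad and value of joint each of hatch1, hatch3, hatch4 below 0.1 rad) or (value of joint hatch3 above 0.6 rad and value of joint each of hatch1, hatch2, hatch4 below 0.1 rad) or (value of joint hatch4 above 0.6 rad and value of joint each of hatch1, hatch2, hatch3 below 0.1 rad)) and linear speed of each of spray, spanner, pedal, tin below 0.02 m/s and distance of each of spray_mid, spanner, pedal, tin from where it was at the start of the episode below 0.03 m); the robot touches nothing.
It fails at once if the spray is lifted, carried or pushed more than 30 mm from its place (distance of spray_mid from where it was at the start of the episode above 0.03 m).
It fails at once if the spanner is lifted, carried or pushed more than 30 mm from its place (distance of spanner from where it was at the start of the episode above 0.03 m).
It fails at once if the pedal is lifted, carried or pushed more than 30 mm from its place (distance of pedal from where it was at the start of the episode above 0.03 m).
It fails at once if the tin is lifted, carried or pushed more than 30 mm from its place (distance of tin from where it was at the start of the episode above 0.03 m).
It fails at once if the spray can is knocked over (angle between spray_mid's own z axis and vertical above 0.5 rad).
It also fails if it takes over 48 s, if anything falls off the work surface, if the arm or the gripper's body presses on something with over 40 N, if the wrist force passes 120 N, or if a joint passes its speed limit or range.

## Working session

There is one attempt and no reset: what is moved stays moved. The work goes in short steps, Python scripts to look and compute and a tool call to move; the robot and the scene stay as the last step left them, time stands still between calls to the robot, and variables do not carry over. Pictures are saved under pics/ and viewed, about 8 in all and at most 12, crops included, and the job is handed in when it is done.

Besides the shell and the picture viewer there is one more tool, called after "Call:" by a JSON object that holds its "method" and its "body", one argument or row to a line. play_rows: Moves the arm, as the interface text tells. Its arguments: {"type":"object","properties":{"series":{"type":"array","items":{"type":"array","items":{"type":"number"}}}},"required":["series"]}

```bash
mkdir -p pics
python3 - <<'E'
from bench import *
import cv2
s=read_state(); print({k:s[k] for k in('clock','position','ee_rot','contact_force','gripper_width')})
for n in('top','side'):
    g=get_image(n); cv2.imwrite(f'pics/{n}0.png',g['color'][:,:,::-1]); print(n,g['intrinsics'],g['origin'],g['orientation'])
E
```

```text
{'clock': 0.0, 'position': array([280.98916405, 557.61081029, 230.19748072]), 'ee_rot': array([ 0.37138976, -0.60168841,  0.60255604, -0.37009041]), 'contact_force': array([ 0.05118278,  0.25297082, -0.1456164 ]), 'gripper_width': 85.48763190195614}
top [[447.61613522   0.         319.59718982]
 [  0.         447.61613522 242.97118763]
 [  0.           0.           1.        ]] [475.21848116   7.86212072 946.54473798] [ 0.71286008 -0.69474642  0.07209684 -0.06292824]
side [[490.49432492   0.         312.06088605]
 [  0.         490.49432492 239.85874934]
 [  0.           0.           1.        ]] [ 586.35933073 -645.9343898   841.34160342] [ 0.94062226 -0.03692157  0.01055153 -0.33727618]
```

View pics/top0.png

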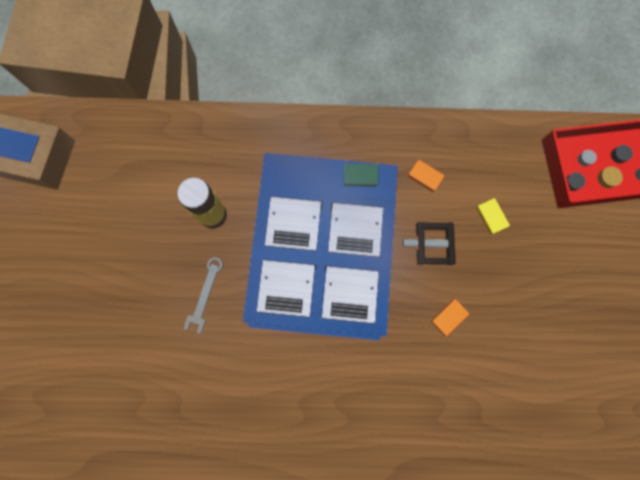

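View pics/side0.png

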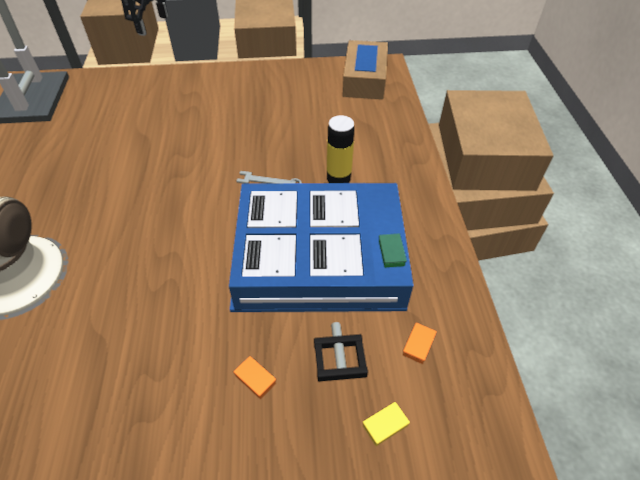

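The top view shows the pads as black bars: near left (284,303), near right (349,311), far left (291,239) and far right (355,244). The can is at (203,203), the spanner at (205,295), the pedal at (435,243) and the green tin at (361,174). The pads are the only black bars on the white panels. The pedal is black too, but it lies off the chest.

```bash
cat > h.py <<'E'
import numpy as np
from scipy.spatial.transform import Rotation as R
def ray(g,u,v,z):
    d=R.from_quat(g['orientation']).apply(np.linalg.inv(g['intrinsics'])@[u,v,1]); o=np.array(g['origin'])
    return o+d*(z-o[2])/d[2]
E
python3 - <<'E'
from bench import *
from h import *
import cv2
print(R.from_quat(read_state()['ee_rot']).as_matrix().round(3))
for n,ps,(x,y,w,h) in(('top',[(284,303),(349,311),(291,239),(355,244)],(235,145,170,200)),('side',[(258,208),(252,254),(319,208),(316,255)],(225,170,200,150))):
    g=get_image(n)
    c=g['color']
    for u0,v0 in ps:
        # refine: centroid of dark pixels
        p=c[v0-16:v0+17,u0-26:u0+27].max(2)if n=='top' else c[v0-18:v0+19,u0-14:u0+15].max(2)
        m=(p<75).astype('uint8'); k,l,st,ce=cv2.connectedComponentsWithStats(cv2.morphologyEx(m,cv2.MORPH_CLOSE,np.ones((3,3))))
        i=1+st[1:,4].argmax(); q=ce[i]+([u0-26,v0-16] if n=='top' else [u0-14,v0-18])
        print(n,q.round(1),st[i],ray(g,*q,92).round(1))
    if n=='top':
        cv2.imwrite('pics/crop.png',cv2.resize(c[y:y+h,x:x+w,::-1],None,fx=3,fy=3,interpolation=cv2.INTER_CUBIC))
        for q in[(203,192)]: print(ray(g,195,187,170))
E
```

```text
[[-0.45  -0.001  0.893]
 [-0.893 -0.002 -0.45 ]
 [ 0.002 -1.     0.   ]]
top [283.5 306. ] [24 19  4  1  4] [517.6  64.   92. ]
top [354.8 311.1] [19 13 24  7 56] [511.5 -71.   92. ]Traceback (most recent call last):
  File "<stdin>", line 12, in <module>
ValueError: attempt to get argmax of an empty sequence
```

Run:
```python
import cv2
c=cv2.imread('pics/top0.png')[185:335,240:400]
cv2.imwrite('pics/crop.png',cv2.resize(c,None,fx=4,fy=4,interpolation=cv2.INTER_CUBIC))
```

```text
(no output)
```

View pics/crop.png

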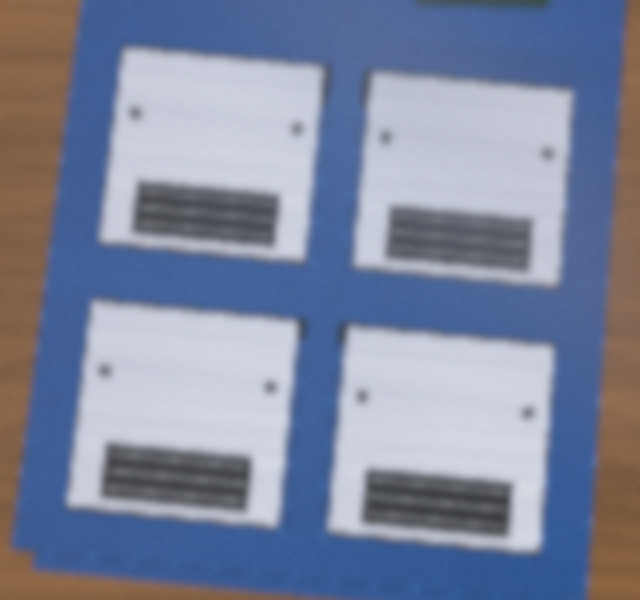

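The crop confirms four white panels. Pad centres at full-image pixels are h1 (284,304.2), h2 (349.2,310.7), h3 (291.5,238.2) and h4 (354.7,244.5).

Run:
```python
from bench import *
from h import *
T=[(284,304.2),(349.2,310.7),(291.5,238.2),(354.7,244.5)];S=[(258,208),(252,254),(319,208),(316,255)]
g=get_image('top');s=get_image('side')
P=np.array([ray(g,*t,92) for t in T]);Q=np.array([ray(s,*t,92) for t in S])
print(P.round(1),Q.round(1)); M=(P+0)[:, :2]
d=M[2:].mean(0)-M[:2].mean(0);e=M[::2].mean(0)-M[1::2].mean(0);print(np.hypot(*d),np.hypot(*e),np.arctan2(d[1],d[0]),np.arctan2(-e[0],e[1]))
print('tin',ray(g,361,172,110),'can top',ray(g,194,190,170), 'can base', ray(g,213,217,0))
st=read_state(); print(st['clock'],st['position'])
```

```text
[[521.   63.2  92. ]
 [511.9 -60.4  92. ]
 [648.8  53.7  92. ]
 [639.6 -69.6  92. ]] [[523.7  64.1  92. ]
 [511.3 -57.   92. ]
 [650.8  53.8  92. ]
 [634.5 -69.4  92. ]]
128.10396735511063 123.78474759248991 -0.07338422186583929 -0.07372224997984593
tin [781.68102747 -79.0179254  110.        ] can top [716.65233433 228.03010542 170.        ] can base [709.73184403 230.46681567   0.        ]
0.25 [281.14646692 557.91672082 230.80963033]
```

Call:
{"method": "play_rows", "body": {
  "series": [
    [0,0,0,0,-0.131,0,0],
    [0,0,0,0,-0.131,0,0],
    [0,0,0,0,-0.131,0,0],
    [0.034,0,0.02,0,0,0,0],
    [0.034,0,0.02,0,0,0,0],
    [0.034,0,0.02,0,0,0,0],
    [0.034,0,0.02,0,0,0,0],
    [0.034,0,0.02,0,0,0,0],
    [0.034,0,0.02,0,0,0,0],
    [0.034,0,0.02,0,0,0,0]
  ]
}}

```text
clock: 1.25
position: [409.0, 307.5, 228.6]
ee_rot: [0.489, -0.511, 0.512, -0.487]
contact_force: [0.8, 0.5, 0.4]
gripper_width: -0.0
```

Call:
{"method": "play_rows", "body": {
  "series": [
    [0.034,0,0.02,0,0,0,0],
    [0.034,0,0.02,0,0,0,0],
    [0.034,0,0.02,0,0,0,0],
    [0.034,0,0.02,0,0,0,0],
    [0.034,0,0.02,0,0,0,0],
    [0.034,0,0.02,0,0,0,0],
    [0,0,0,0,0,0,0]
  ]
}}

```text
clock: 1.95
position: [523.0, 85.2, 229.7]
ee_rot: [0.487, -0.512, 0.513, -0.486]
contact_force: [-1.2, 0.3, 0.3]
gripper_width: 0.1
```

```bash
cat > to.py <<'E'
import sys
from bench import *
from h import *
P=dict(h1=(521,63),h2=(512,-60),h3=(649,54),h4=(640,-69))
def go():
    s=read_state();r=R.from_quat(s['ee_rot']);print(s['clock'],s['position'].round(1),s['contact_force'].round(1),s['gripper_width'])
    y=r.as_matrix(); print('yaw err',np.arctan2(y[1,2],y[0,2])+.0735,'down',y[:,1].round(3))
    for k in P: print(k,r.inv().apply(np.array([*P[k],s['position'][2]])-s['position']).round(1))
go()
E
python3 to.py
```

```text
1.95 [523.   85.2 229.7] [-1.2  0.3  0.3] 0.11584103699969318
yaw err 0.021444102059307607 down [ 0.    -0.002 -1.   ]
h1 [22.2  0.  -0.8]
h2 [145.5   0.3  -3.4]
h3 [2.460e+01 1.000e-01 1.275e+02]
h4 [147.9   0.4 124.9]
```

Call:
{"method": "play_rows", "body": {
  "series": [
    [0.022,0.03,-0.001,0,0.02,0,0],
    [0,0.03,0,0,0,0,0],
    [0,0.03,0,0,0,0,0],
    [0,0.02,0,0,0,0,0],
    [0,0.01,0,0,0,0,0],
    [0,0,0,0,0,0,0]
  ]
}}

```text
clock: 2.55
position: [522.1, 62.6, 107.4]
ee_rot: [0.48, -0.517, 0.52, -0.482]
contact_force: [-1.4, 0.2, 0.2]
gripper_width: 0.1
```

```bash
python3 to.py
```

```text
2.55 [522.1  62.6 107.4] [-1.4  0.2  0.2] 0.05252559007560287
yaw err -0.0018097245755674951 down [ 0.005 -0.    -1.   ]
h1 [-0.3 -0.  -1.1]
h2 [123.1  -0.   -0.8]
h3 [ -0.9   0.6 127.2]
h4 [122.4   0.6 127.5]
```

Call:
{"method": "play_rows", "body": {
  "series": [
    [0,0.005,0,0,0,0,0],
    [0,0.005,0,0,0,0,0],
    [0,0.003,0,0,0,0,0],
    [0,0.003,0,0,0,0,0],
    [0,0.002,0,0,0,0,0]
  ]
}}

```text
clock: 3.05
position: [524.7, 64.5, 91.9]
ee_rot: [0.478, -0.516, 0.52, -0.485]
contact_force: [-1.3, 0.9, 2.2]
gripper_width: 0.1
```

Call:
{"method": "play_rows", "body": {
  "series": [
    [0,0.002,0,0,0,0,0],
    [0,0.002,0,0,0,0,0]
  ]
}}

```text
clock: 3.25
position: [524.7, 64.4, 91.3]
ee_rot: [0.478, -0.515, 0.52, -0.485]
contact_force: [-6.6, 1.6, 15.8]
gripper_width: 0.0
```

Hatch 1 holds 15.8 N while moving only 0.6 mm, so it is packed. Hatch 2 is next.

Call:
{"method": "play_rows", "body": {
  "series": [
    [0,-0.02,0,0,0,0,0],
    [0.03,0,-0.001,0,0,0,0],
    [0.04,0,-0.001,0,0,0,0],
    [0.04,0,0,0,0,0,0],
    [0.015,0,0,0,0,0,0],
    [0,0,0,0,0,0,0]
  ]
}}

```text
clock: 3.85
position: [515.6, -62.8, 114.1]
ee_rot: [0.477, -0.513, 0.521, -0.488]
contact_force: [0.0, 0.5, 0.5]
gripper_width: -0.1
```

```bash
python3 to.py
```

```text
3.85 [515.6 -62.8 114.1] [0.  0.5 0.5] -0.1043868341770238
yaw err 0.005783520760873684 down [ 0.019  0.003 -1.   ]
h1 [-125.9    0.4   -3.1]
h2 [-2.6 -0.1 -3.8]
h3 [-125.6    2.9  125.2]
h4 [ -2.2   2.4 124.5]
```

Call:
{"method": "play_rows", "body": {
  "series": [
    [-0.002,0.01,-0.005,0,0,0.019,0],
    [0,0.006,0,0,0,0,0],
    [0,0.003,0,0,0,0,0],
    [0,0.002,0,0,0,0,0],
    [0,0.002,0,0,0,0,0]
  ]
}}

```text
clock: 4.35
position: [511.0, -58.5, 91.1]
ee_rot: [-0.474, 0.516, -0.515, 0.494]
contact_force: [-8.7, -1.1, 28.2]
gripper_width: 0.5
```

Hatch 2 is rigid as well, at 28 N with no travel. Hatch 4 is next.

Call:
{"method": "play_rows", "body": {
  "series": [
    [0,-0.022,0,0,0,0,0],
    [0,0,0.03,0,0,0,0],
    [0,0,0.035,0,0,0,0],
    [0,0,0.035,0,0,0,0],
    [0,0,0.022,0,0,0,0],
    [0,0,0,0,0,0,0]
  ]
}}

```text
clock: 4.95
position: [637.1, -62.8, 116.6]
ee_rot: [-0.475, 0.514, -0.513, 0.496]
contact_force: [-1.0, -0.5, 0.7]
gripper_width: -0.3
```

```bash
python3 to.py
```

```text
4.95 [637.1 -62.8 116.6] [-1.  -0.5  0.7] -0.28406025188469103
yaw err 0.017436397417221076 down [ 0.021  0.021 -1.   ]
h1 [-119.1    0.2 -122.9]
h2 [   4.2   -2.6 -125. ]
h3 [-117.2    2.7    5.4]
h4 [ 6.  -0.1  3.3]
```

Call:
{"method": "play_rows", "body": {
  "series": [
    [0.006,0.012,0.003,-0.021,0.017,-0.021,0],
    [0,0.006,0,0,0,0,0],
    [0,0.003,0,0,0,0,0],
    [0,0.002,0,0,0,0,0],
    [0,0.001,0,0,0,0,0]
  ]
}}

```text
clock: 5.45
position: [638.5, -66.8, 91.4]
ee_rot: [-0.482, 0.518, -0.516, 0.482]
contact_force: [-0.8, -1.5, 2.2]
gripper_width: -0.2
```

Call:
{"method": "play_rows", "body": {
  "series": [
    [0,0.002,0,0,0,0,0],
    [0,0.003,0,0,0,0,0]
  ]
}}

```text
clock: 5.65
position: [638.4, -66.8, 88.2]
ee_rot: [-0.482, 0.517, -0.517, 0.483]
contact_force: [-1.6, -0.9, 2.5]
gripper_width: -0.0
```

```bash
python3 to.py
```

```text
5.65 [638.4 -66.8  88.2] [-1.6 -0.9  2.5] -0.013870970511570574
yaw err 0.00411309194080943 down [-0.     0.001 -1.   ]
h1 [-121.3    0.2 -126.1]
h2 [   2.     0.  -126.5]
h3 [-121.2    0.2    2.2]
h4 [ 2.1 -0.   1.8]
```

Hatch 4 yields at about 2.5 N, so it is the loose one. I'll keep pushing it down.

Call:
{"method": "play_rows", "body": {
  "series": [
    [0,0.003,0,0,0,0,0],
    [0,0.003,0,0,0,0,0],
    [0,0.003,0,0,0,0,0],
    [0,0.003,0,0,0,0,0],
    [0,0.003,0,0,0,0,0]
  ]
}}

```text
clock: 6.15
position: [640.2, -66.9, 73.9]
ee_rot: [0.481, -0.516, 0.518, -0.484]
contact_force: [1.1, -0.7, 2.8]
gripper_width: 0.2
```

Call:
{"method": "play_rows", "body": {
  "series": [
    [0,0.003,0,0,0,0,0],
    [0,0.003,0,0,0,0,0],
    [0,0.003,0,0,0,0,0],
    [0,0.002,0,0,0,0,0]
  ]
}}

```text
clock: 6.55
position: [640.6, -66.6, 61.8]
ee_rot: [0.481, -0.516, 0.518, -0.484]
contact_force: [-0.8, -0.2, 2.2]
gripper_width: -0.3
```

Call:
{"method": "play_rows", "body": {
  "series": [
    [0,0.002,0,0,0,0,0],
    [0,0.002,0,0,0,0,0]
  ]
}}

```text
clock: 6.75
position: [639.9, -66.6, 56.9]
ee_rot: [0.481, -0.516, 0.517, -0.484]
contact_force: [-1.4, -0.6, 5.6]
gripper_width: -0.2
```

Call:
{"method": "play_rows", "body": {
  "series": [
    [0,0.002,0,0,0,0,0],
    [0,0.002,0,0,0,0,0]
  ]
}}

```text
clock: 6.95
position: [640.0, -66.6, 56.7]
ee_rot: [0.482, -0.516, 0.517, -0.484]
contact_force: [-4.7, 0.8, 14.4]
gripper_width: 0.2
```

Force rose to 14.4 N with no more travel at z = 57 mm, about 35 mm down, so the hatch is at its stop. Retreating straight up and then to the near side.

Call:
{"method": "play_rows", "body": {
  "series": [
    [0,-0.01,0,0,0,0,0],
    [0,-0.03,0,0,0,0,0],
    [0,-0.04,0,0,0,0,0],
    [0,-0.04,0,0,0,0,0],
    [0,-0.04,-0.03,0,0,0,0],
    [0,-0.02,-0.04,0,0,0,0],
    [0,0,-0.04,0,0,0,0],
    [0,0,-0.04,0,0,0,0],
    [0,0,-0.03,0,0,0,0],
    [0,0,0,0,0,0,0]
  ]
}}

```text
clock: 7.95
position: [451.4, -53.8, 239.1]
ee_rot: [-0.483, 0.52, -0.515, 0.482]
contact_force: [0.3, 0.8, -0.0]
gripper_width: 0.2
```

Run:
```python
from bench import *
import cv2,numpy as np
s=get_image('side')['color'];t=get_image('top')['color']
cv2.imwrite('pics/end.png',np.hstack([cv2.resize(s[110:410,200:440],(400,500)),cv2.resize(t[140:350,170:470],(400,500))])[:,:,::-1])
r=read_state();print(r['clock'],r['position'],r['contact_force'])
```

```text
8.05 [454.70736237 -53.70018803 239.29649185] [ 0.80539896 -0.17704316  0.39536127]
```

View pics/end.png

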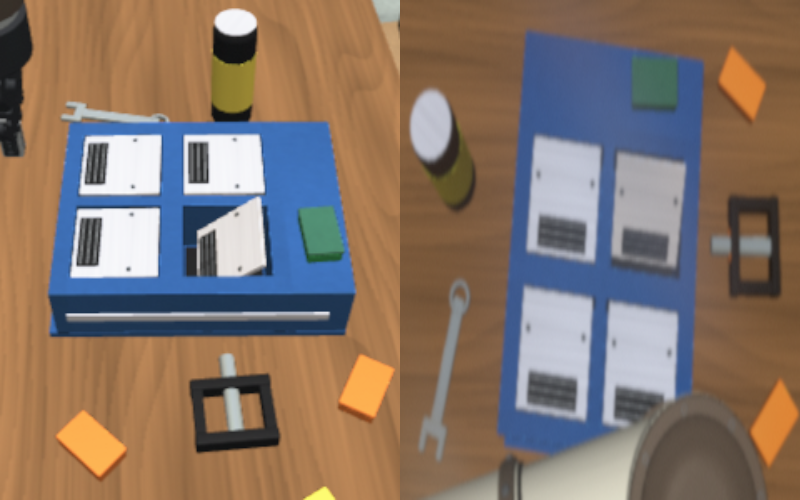

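The side view shows the far right hatch standing steeply open at crop (232,238). The other three are flush, the bystanders are in place and the arm is clear.

```bash
python3 -c "
from bench import *
print(job_done())"
```

```text
the job is handed in; nothing more can be done
None
```

The far right hatch (hatch 4) was the loose one. It now stands open at its stop, and I have handed the job in. No verdict was reported.

- **Finding it:** The near left hatch held firm at 16 N and the near right at 28 N. Hatch 4 gave way at about 2.5 N, slightly under the stated 3 to 5 N. I never pressed the far left hatch, because the loose one was found on the third try.
- **Opening it:** I pushed hatch 4 down about 35 mm, until the force rose to 14 N with no further travel.
- **Last checks:** After I backed off, the picture showed hatch 4 open and the other three flush. The can, spanner, pedal and tin looked unmoved, and the contact force was near zero. I judged the tilt from the push depth and the picture, not from a joint reading. The clock stood at about 8 s of the 48 s allowed, and no check failed.

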